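# Centre an upturned bowl on the banding wheel and hold it

### The job

The large upside-down bowl on the banding wheel stands off centre. Nudge it along the wheel with the fingers, never gripping, lifting or tipping it, until it is centred to within 6 mm, and take the fingers off it for a moment; then press the fingertips down on the middle of its flat foot, and finish while still holding it down there with a light push, so that its foot can be banded. Leave everything else where it stands, including the two small pieces on the wheel, and do not bear down so hard that the fired clay could crack.

Things in the scene. Friction and masses are not known exactly. Their poses are not given: they have to be found in the camera images.
- bowl: The large cream fired-clay bowl, upside down on the wheel head: a round solid shape 55 mm high, 140 mm across at the rim (which is below, on the wheel, and upright for its lowest 14 mm), narrowing upward to a flat foot 92 mm across. Origin: centre of its underside, on the wheel's upper face; z up. About 0.3 to 0.6 kg. It slides on the wheel without sticking, and stays where it is left.
- bowl_foot (a point): Centre of the bowl's flat foot, its upper face, 55 mm above the bowl's origin.
- wheel: Aluminium banding wheel: a flat round head 280 mm across and 18 mm thick, on a low column; fixed to the table and locked, so it does not turn. Fine grooves (158, 204 and 252 mm across, and smaller ones under the bowl) are concentric with it; a centred bowl leaves an even 9 mm to the 158 mm groove all round. Origin: centre of its underside, on the table; z up.
- wheel_mid (a point): Centre of the wheel head's upper face, 50 mm above the table: the bowl's mark.
- stilt: Small three-legged clay kiln stilt standing on the wheel head near its edge, 36 mm across, 14 mm high; origin: centre of its underside. Bystander, never on the bowl's straight way to the centre.
- test_cup: Tiny clay test cup standing on the wheel head near its edge, 36 mm across, 30 mm high; origin: centre of its underside. Bystander, never on the bowl's straight way to the centre.
- small_bowl: Smaller upside-down clay bowl on the table beside the wheel, 90 mm across, 42 mm high; origin: centre of its underside. Bystander.
- jar: White lidded jar on the table, 70 mm across, 90 mm high; origin: centre of its underside. Bystander.
- mug: White mug on the table, 84 mm across without its handle, 95 mm high; origin: centre of its underside. Bystander.
- brush: Flat brush lying on the table, 200 mm long, 42 mm wide at its head, 20 mm high; origin: middle of its length, on the table, x along it towards the bristles. Bystander.
- kiln_post: Square clay kiln post standing on the table, 40 x 40 x 100 mm high; origin: centre of its underside. Bystander.
Mind the look-alikes: they are no part of the job. Leave any purple look-alike of the bowl alone.

How it is judged:
By the outcome, as a careful person would: the job done as asked, in the order asked, and still so for the second after the job is handed in, while the arm keeps its last pose, push and grip.
It also fails if it takes over 58 s, if anything falls off the work surface, if the arm or the gripper's body presses on something with over 40 N, if the wrist force passes 120 N, or if a joint passes its speed limit or range.

### The arm

A 6-joint arm with a two-finger parallel gripper is mounted at the origin on the work surface. World frame = base frame: x ahead of the robot, y to its left, z up, the work surface at z = 0. Lengths are in m, angles in rad, forces in N, time in s.
With the tool pointing down it reaches from about 0.275 to 1 m from the base axis. Payload 8.4 kg.
Tool frame: the origin (TCP) lies midway between the tips of the shut fingers; the grasp point (between the pads) lies behind it (grip_depth is the z of the grasp point in the tool frame, in m); z points along the fingers, x is the direction in which the jaws open and shut, and the axes are right-handed (so a half turn about z gives the same grasp; the last joint's range is limited). The gripper opens to 85 mm and grips with 20 to 120 N. Pads are 22 mm wide; open, the fingers measure 114 mm over their backs; the gripper's body (76 mm by 85 mm) begins 54 mm behind the grasp point. The pads swing forward as they close: fully open they stand 13 mm farther back than shut.
Start: joints at [-1.313, 0.353, 1.633, -0, 1.155, -0.002], TCP at [0.161, -0.604, 0.231] pointing down, gripper open.
Joint ranges: [-2.63, 2.63], [-0.92, 2.1], [0.06, 2.66], [-1.3, 4.44], [0, 2.69], [-3.02, 3.02]. Speed limits (rad/s): [2.22, 2.22, 2.79, 3.14, 3.14, 3.14].

### API

Orientations are given as a rotation vector (axis times angle).
In Python, from station import move_ptp, line_to, move_joints, move_gripper, sleep, ik, read_state, capture, IKError, sign_off, grip_depth gives the robot as it stands. Calls block until the motion is done:
- move_ptp(position, orientation): joint-space move of the TCP to a pose.
- line_to(position, attitude=None, vel=0.15, f_stop=None): straight line of the TCP; attitude=None keeps the orientation; vel is the mean speed in m/s. With f_stop (N) it stops when the force on the tool has changed by that much, and returns True; else False.
- move_joints(angles): joint-space move.
- move_gripper(opening, grasp_force=None): opening from 0.0 (shut) to 1.0 (fully open); grasp_force is the grip in N (None keeps the last); returns when the fingers have stopped.
- sleep(seconds).
- ik(position, orientation): joint angles nearest the present ones, or None.
- read_state(): the state.
- capture(name): name is "scene" or "top" or "wrist"; returns a dict with "image" (384x512x3 uint8, red, green, blue), "depth" (384x512 float32, m along the optical axis (not along the pixel's ray), 0 where there is no reading), "vertical_fov" (degrees; the focal length in pixels is half the picture's height over the tangent of half this angle, whatever the lens; pixels are square), "cx", "cy" (the principal point, pixels), "cam_to_world" (4x4, takes a point from camera to world coordinates); the wrist camera has in their place "T_tool_cam" (4x4, takes a point from camera to tool coordinates, whose origin is the TCP and whose axes are the tool frame's). Camera axes: x right, y down, z forward; pixel columns grow to the right and rows downward; lengths in m; the calibration is good to about 2 mm. The wrist camera is an equidistant fisheye: a pixel r from the principal point sees the ray r / f radians off the axis. A picture is of the moment at which its call begins: read the wrist's pose just before it.
A pose or a line that the arm cannot do raises IKError and nothing moves.
- sign_off(): hands the job in, once; it reports no verdict.
The state is a dict: "time_s": time; "qpos": joint angles; "dq": joint speeds; "joint_efforts": joint torques, N m; "ee_pos": TCP position; "orientation": TCP orientation; "ft_force": force on the tool from outside, world axes, zero at the start; "ft_torque": the same for the moment, N m; "finger_gap": opening from 0.0 (shut) to 1.0 (fully open).
Only numpy, scipy, OpenCV 4.12 (cv2) and the standard library are available. Lean on these libraries where they do the work, as an engineer would, in place of code of your own. Each camera call takes 0.05 s, during which the arm holds its last target.

## Working session

There is one attempt and no reset: what is moved stays moved. The work goes in short steps, each a Python script; the robot and the scene stay as the last script left them, time stands still between calls to the robot, and variables do not carry over. Pictures are saved under pics/ and viewed, and the job is handed in when it is done.

```bash
mkdir -p pics; ls; cat > h.py <<'E'
import numpy as np, cv2
from station import *
def save(n,im): cv2.imwrite('pics/'+n+'.png',im[:,:,::-1])
def cast(c,uv,z):
    f=c['image'].shape[0]/2/np.tan(np.radians(c['vertical_fov'])/2)
    T=np.array(c['cam_to_world']); uv=np.atleast_2d(uv).astype(float)
    d=np.c_[(uv[:,0]-c['cx'])/f,(uv[:,1]-c['cy'])/f,np.ones(len(uv))]@T[:3,:3].T
    o=T[:3,3]; return o+d*((z-o[2])/d[:,2])[:,None]
def proj(c,p):
    f=c['image'].shape[0]/2/np.tan(np.radians(c['vertical_fov'])/2)
    T=np.linalg.inv(np.array(c['cam_to_world'])); q=np.atleast_2d(p)@T[:3,:3].T+T[:3,3]
    return np.c_[q[:,0]/q[:,2]*f+c['cx'],q[:,1]/q[:,2]*f+c['cy']]
E
python3 - <<'E'
from h import *
for n in('top','scene'):
    c=capture(n); save(n+'0',c['image']); print(n,c['vertical_fov'],c['cx'],c['cy'],np.round(c['cam_to_world'],3))
s=read_state();print(s,grip_depth)
E
```

```text
pics
top 52.23200871045642 257.1506031971815 194.12617202102675 [[ 0.031 -0.983  0.178  0.279]
 [-0.999 -0.033 -0.01  -0.016]
 [ 0.016 -0.178 -0.984  1.322]
 [ 0.     0.     0.     1.   ]]
scene 53.55366538636441 262.55200833529386 192.7465936030144 [[ 0.401  0.534 -0.744  1.234]
 [ 0.916 -0.242  0.319 -0.346]
 [-0.01  -0.81  -0.586  0.67 ]
 [ 0.     0.     0.     1.   ]]
{'time_s': 0.1, 'qpos': array([-1.31336179e+00,  3.53600771e-01,  1.63404971e+00, -1.72161088e-05,
        1.15520893e+00, -2.40310217e-03]), 'dq': array([-4.66632475e-04, -1.15822253e-03, -4.42384020e-04, -1.66420172e-05,
       -9.63726343e-04, -2.65402005e-05]), 'joint_efforts': array([-6.93878610e-04, -6.06359553e+01, -3.42821074e+01, -1.05707559e-04,
        3.84985702e-03,  3.13541960e-06]), 'ee_pos': array([ 0.16046175, -0.60360982,  0.23062739]), 'orientation': array([-2.48991811e+00,  1.91445080e+00,  1.58926525e-03]), 'ft_force': array([-1.07860844, -0.66817128,  0.0908985 ]), 'ft_torque': array([ 0.00021758,  0.01982392, -0.02086253]), 'finger_gap': 0.9993037586562038} -0.0187
```

View pics/top0.png

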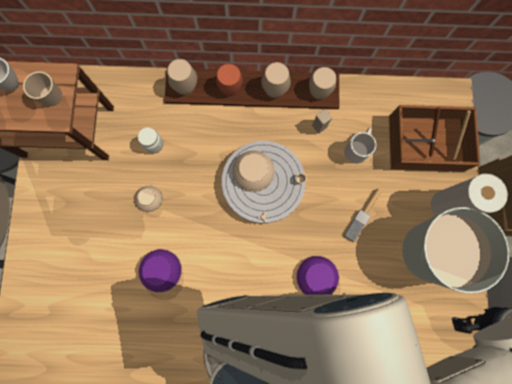

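View pics/scene0.png

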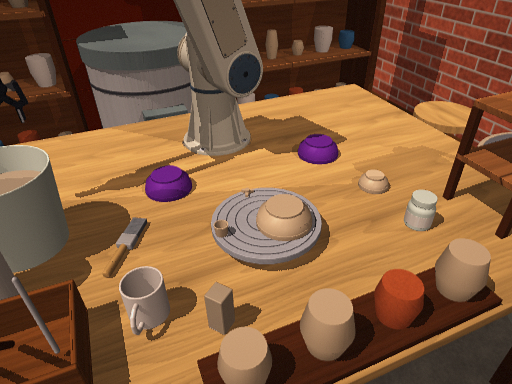

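Top view: the candidates are the cream bowl on the wheel (254,170), the small cream bowl (149,198), and purple look-alikes at (160,270) and (318,276). By the description I choose (254,170). The cup is at (298,180) and the stilt at (264,216). Next I'll take a close crop and measure.

```bash
python3 - <<'E'
from h import *
c=capture('top'); im=c['image']
cv2.imwrite('pics/crop_top.png',cv2.resize(im[130:235,205:320],None,fx=5.5,fy=5.5,interpolation=cv2.INTER_CUBIC)[:,:,::-1])
c2=capture('scene'); cv2.imwrite('pics/crop_scene.png',cv2.resize(c2['image'][175:275,200:335],None,fx=5.5,fy=5.5,interpolation=cv2.INTER_CUBIC)[:,:,::-1])
hsv=cv2.cvtColor(im,cv2.COLOR_RGB2HSV)
for p in [(254,170),(254,155),(285,160),(240,200),(298,180),(264,217),(210,190),(270,180)]: print(p,im[p[1],p[0]],hsv[p[1],p[0]])
# height map of depth
f=192/np.tan(np.radians(c['vertical_fov'])/2); v,u=np.mgrid[0:384,0:512]
D=c['depth']; P=np.stack([(u-c['cx'])/f*D,(v-c['cy'])/f*D,D],-1)@np.array(c['cam_to_world'])[:3,:3].T+np.array(c['cam_to_world'])[:3,3]
np.save('P.npy',P); print(np.round(P[130:235:6,254,2],3))
print(np.round(P[170,215:315:5,2],3))
E
```

```text
(254, 170) [218 188 153] [ 16  76 218]
(254, 155) [218 187 151] [ 16  78 218]
(285, 160) [153 147 144] [ 10  15 153]
(240, 200) [155 150 146] [ 13  15 155]
(298, 180) [226 194 158] [ 16  77 226]
(264, 217) [223 192 156] [ 16  77 223]
(210, 190) [221 175 120] [ 16 117 221]
(270, 180) [180 155 126] [ 16  77 180]
[-0.001 -0.001  0.053  0.049  0.105  0.103  0.106  0.103  0.1    0.093
  0.072  0.049  0.05   0.049  0.048  0.049 -0.002 -0.004]
[-0.004 -0.004  0.05   0.05   0.085  0.105  0.103  0.098  0.107  0.106
  0.103  0.094  0.051  0.053  0.052  0.046  0.048  0.048  0.005 -0.005]
```

View pics/crop_top.png

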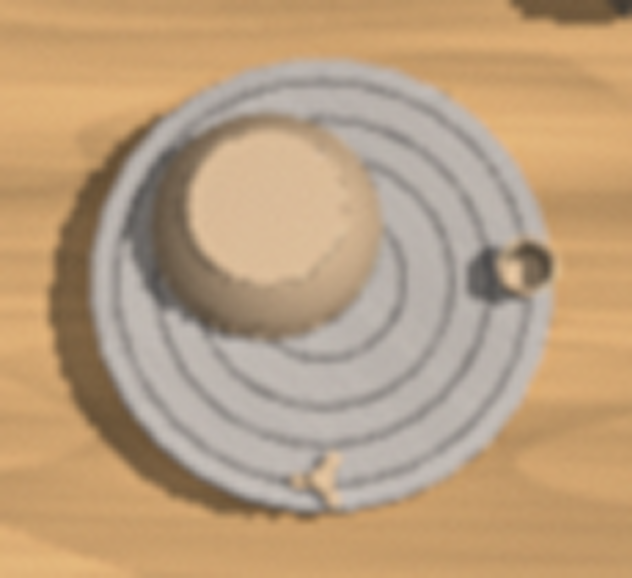

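View pics/crop_scene.png

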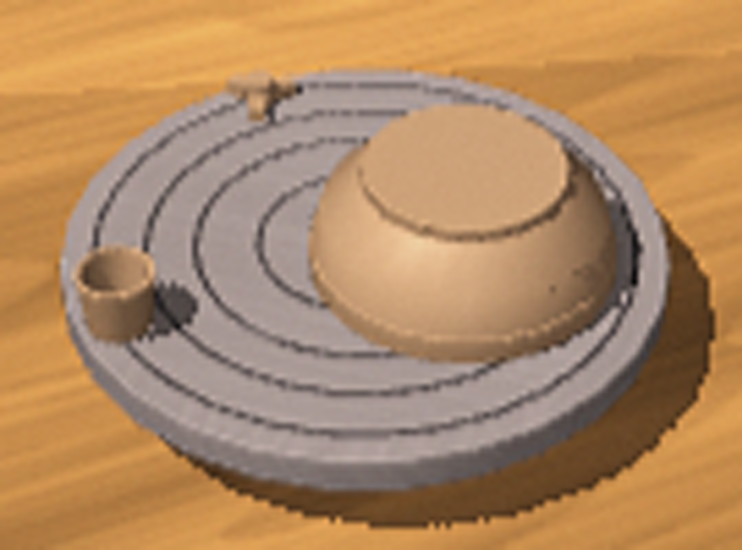

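```bash
cat >> h.py <<'E'
from scipy.optimize import least_squares
def fitc(p,r=None):
    p=p[:,:2]; m=p.mean(0)
    if r is None: s=least_squares(lambda q:np.hypot(*(p-q[:2]).T)-q[2],[*m,.07],loss='soft_l1',f_scale=.002).x
    else: s=np.r_[least_squares(lambda q:np.hypot(*(p-q).T)-r,m,loss='soft_l1',f_scale=.002).x,r]
    return s, np.sqrt(np.mean((np.hypot(*(p-s[:2]).T)-s[2])**2))
def big(m,near=None):
    n,l,st,ce=cv2.connectedComponentsWithStats(m.astype(np.uint8))
    k=1+np.argmax(st[1:,4]); m=(l==k).astype(np.uint8)
    return max(cv2.findContours(m,cv2.RETR_EXTERNAL,cv2.CHAIN_APPROX_NONE)[0],key=len)[:,0,:]
def masks(c,roi):
    x0,x1,y0,y1=roi; im=c['image'][y0:y1,x0:x1]; hsv=cv2.cvtColor(im,cv2.COLOR_RGB2HSV).astype(int)
    return hsv,np.array([x0,y0])
def measure(c,roi):
    hsv,o=masks(c,roi); H,S,V=hsv[...,0],hsv[...,1],hsv[...,2]
    wheel=cv2.convexHull(big((S<45)&(V>120)).astype(np.int32))
    cream=(S>60)&(S<95)&(H<22)&(V>60)
    # clay inside wheel region
    out={'hsv':hsv}
    wc=big((S<45)&(V>120))+o; hull=cv2.convexHull(wc.astype(np.int32))[:,0]
    out['wheel']=fitc(cast(c,hull,.05))
    b=big(cream)+o; out['sil']=fitc(cast(c,b,.057)); out['silpts']=b
    foot=big(cream&(V>207))+o; out['footpts']=foot; out['foot']=fitc(cast(c,foot,.105)); out['hull']=hull
    return out
E
python3 - <<'E'
from h import *
for n,roi in(('top',(215,312,138,226)),('scene',(205,328,180,268))):
    c=capture(n); m=measure(c,roi); print(n,[ (k,np.round(m[k][0],4),round(m[k][1],4)) for k in('wheel','sil','foot')])
    im=c['image'].copy()
    for k,col in(('hull',(255,0,0)),('silpts',(0,255,0)),('footpts',(0,0,255))):
        for u,v in m[k]: im[v,u]=col
    x0,x1,y0,y1=roi; cv2.imwrite(f'pics/ov_{n}.png',cv2.resize(im[y0-5:y1+5,x0-5:x1+5],None,fx=4,fy=4,interpolation=0)[:,:,::-1])
P=np.load('P.npy')[138:226,215:312].reshape(-1,3)
q=P[(P[:,2]>.035)&(P[:,2]<.065)]; h=cv2.convexHull(q[:,:2].astype(np.float32))[:,0]; print('depth wheel',fitc(h,),fitc(h,.14))
E
```

```text
top [('wheel', array([ 0.5556, -0.0463,  0.1383]), np.float64(0.0005)), ('sil', array([ 0.5879, -0.0123,  0.067 ]), np.float64(0.001)), ('foot', array([ 0.5875, -0.0143,  0.0429]), np.float64(0.0021))]
scene [('wheel', array([ 0.5577, -0.0487,  0.1401]), np.float64(0.0036)), ('sil', array([ 0.5759, -0.0296,  0.0097]), np.float64(0.0023)), ('foot', array([ 0.6274, -0.0544,  0.009 ]), np.float64(0.0022))]
depth wheel (array([ 0.55542254, -0.0487393 ,  0.13907371]), np.float64(0.00043551087566176647)) (array([ 0.55554649, -0.04891361,  0.14      ]), np.float64(0.001014487038690264))
```

The crop confirms it: a cream bowl with a flat foot, on the wheel, about 47 mm off centre towards +x +y. I'll push it with two spread, ungripped fingers on the far rim, as a two-point cradle.

```bash
cat >> h.py <<'E'
from scipy.spatial.transform import Rotation as R
def orient(d,flip=1):
    # z down, y along +-d (push), x = y cross z
    z=np.array([0,0,-1.]); y=flip*np.array([d[0],d[1],0])/np.hypot(*d[:2]); x=np.cross(y,z)
    return R.from_matrix(np.c_[x,y,z]).as_rotvec()
E
python3 - <<'E'
from h import *
W=np.array([.5555,-.0475]); B=np.array([.5877,-.0130]); v=W-B; d=v/np.hypot(*v); print(np.hypot(*v),d)
for fl in(1,-1):
  for s in(.105,.0):
    p=B-d*s; print(fl,s,p,ik([*p,.053],orient(d,fl)),ik([*p,.16],orient(d,fl)))
print(read_state()['time_s'])
E
```

```text
0.047192054415971345 [-0.68231825 -0.73105527]
1 0.105 [0.65934342 0.0637608 ] [ 9.41392886e-02  6.06824964e-01  1.66925377e+00 -4.44089210e-16
  8.65513921e-01  8.45068351e-01] [ 9.41392886e-02  4.79022084e-01  1.60948270e+00 -4.44089210e-16
  1.05308787e+00  8.45068351e-01]
1 0.0 [ 0.5877 -0.013 ] [-2.46682238e-02  5.17583403e-01  1.84218934e+00 -4.44089210e-16
  7.81819914e-01  7.26260839e-01] [-2.46682238e-02  3.72784656e-01  1.77948019e+00 -4.44089210e-16
  9.89327811e-01  7.26260839e-01]
-1 0.105 [0.65934342 0.0637608 ] [ 9.41392886e-02  6.06824964e-01  1.66925377e+00 -4.44089210e-16
  8.65513921e-01 -2.29652430e+00] [ 9.41392886e-02  4.79022084e-01  1.60948270e+00 -4.44089210e-16
  1.05308787e+00 -2.29652430e+00]
-1 0.0 [ 0.5877 -0.013 ] [-2.46682238e-02  5.17583403e-01  1.84218934e+00 -4.44089210e-16
  7.81819914e-01 -2.41533181e+00] [-2.46682238e-02  3.72784656e-01  1.77948019e+00 -4.44089210e-16
  9.89327811e-01 -2.41533181e+00]
0.3
```

```bash
python3 - <<'E'
from h import *
W=np.array([.5555,-.0475]); B=np.array([.5877,-.0130]); v=W-B; d=v/np.hypot(*v); o=orient(d)
move_gripper(.5)
p=B-d*.108
move_ptp([*p,.2],o); line_to([*p,.055],vel=.12)
s=read_state(); print(s['time_s'],s['ee_pos'],s['ft_force'],s['finger_gap'])
c=capture('scene'); cv2.imwrite('pics/pre_s.png',cv2.resize(c['image'][120:280,180:380],None,fx=4,fy=3.7)[:560,:,::-1])
save('pre_w',capture('wrist')['image'])
E
```

```text
5.0917 [0.66198719 0.06603196 0.05583254] [ 0.23441275 -0.24418372  0.39310666] 0.4998417865837875
```

View pics/pre_s.png

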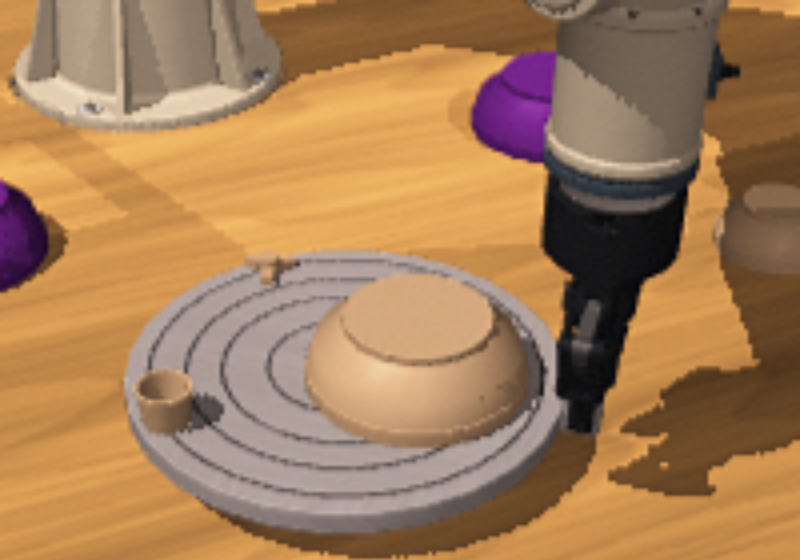

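View pics/pre_w.png

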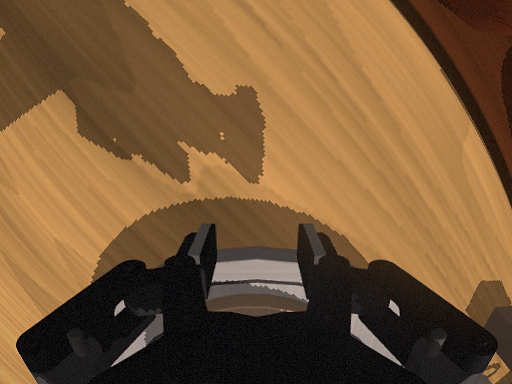

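The scene view shows the fingers at (583,415), just outside the wheel edge on the side opposite the push, clear of the bowl. The wrist view shows both pads level at (205,240) and (312,240), with the rim between them. Pushing now, and stopping short.

```bash
python3 - <<'E'
from h import *
W=np.array([.5555,-.0475]); B=np.array([.5877,-.0130]); v=W-B; d=v/np.hypot(*v)
p=B-d*.085; r=line_to([*p,.055],vel=.08); print(r,read_state()['ft_force'])
q=W-d*.081
r=line_to([*q,.055],vel=.03,f_stop=20); s=read_state(); print(r,s['time_s'],s['ee_pos'],s['ft_force'])
e=W-d*.1; line_to([*e,.055],vel=.08); line_to([*e,.16],vel=.15)
e=W-d*.2; line_to([*e,.22],vel=.2); print(read_state()['time_s'])
for n,roi in(('top',(215,312,138,226)),('scene',(200,330,180,270))):
    c=capture(n);x0,x1,y0,y1=roi; cv2.imwrite(f'pics/p1_{n}.png',cv2.resize(c['image'][y0:y1,x0:x1],None,fx=6,fy=6)[:,:,::-1])
    if n=='top': m=measure(c,roi); print(n,[ (k,np.round(m[k][0],4),round(m[k][1],4)) for k in('wheel','sil','foot')])
E
```

```text
False [ 0.09149633  0.06046934 -0.50310772]
False 7.4833 [0.61083986 0.01174274 0.05500178] [1.45266058 2.2090732  0.24912262]
9.4583
top [('wheel', array([ 0.5559, -0.0465,  0.1381]), np.float64(0.0019)), ('sil', array([ 0.5606, -0.047 ,  0.066 ]), np.float64(0.0048)), ('foot', array([14.3821, 14.9369, 20.4759]), np.float64(0.001))]
```

View pics/p1_top.png

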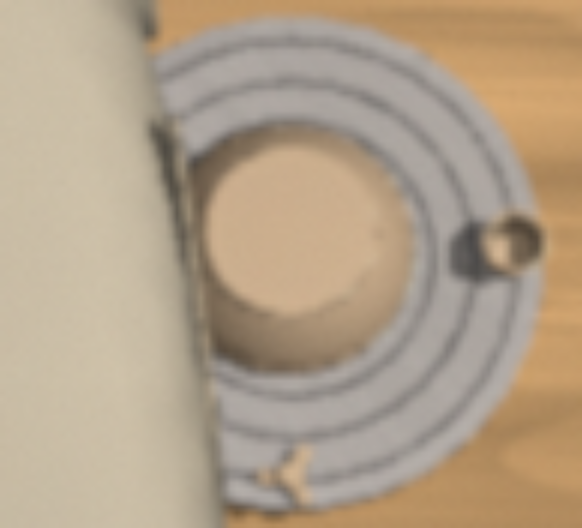

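View pics/p1_scene.png

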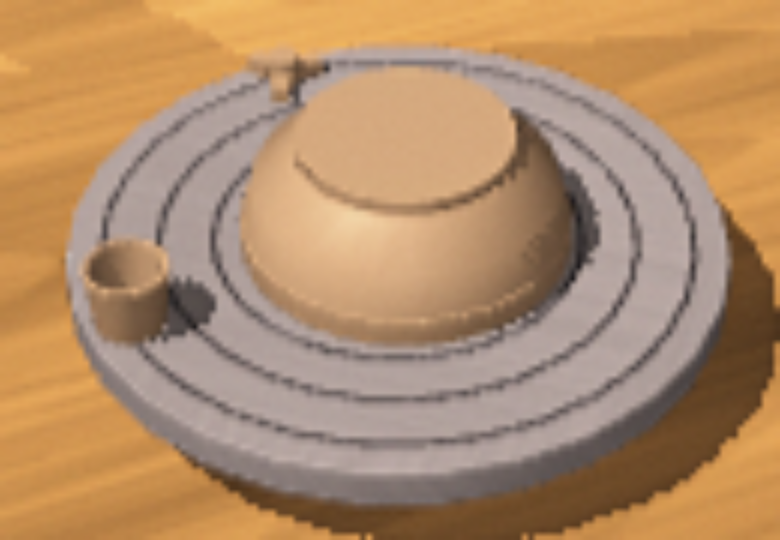

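The bowl is nearly centred, still slightly towards (up, left) in the top view, and the arm hides its left side. I'll swing the arm clear and measure.

```bash
python3 - <<'E'
from h import *
s=read_state(); q=np.array(s['qpos']); q[0]+=.55; move_joints(q); s=read_state(); print(s['time_s'],s['ee_pos'])
for n,roi in(('top',(215,312,138,226)),('scene',(200,330,180,270))):
    c=capture(n);x0,x1,y0,y1=roi; cv2.imwrite(f'pics/p2_{n}.png',cv2.resize(c['image'][y0:y1,x0:x1],None,fx=6,fy=6)[:,:,::-1])
    np.save(f'pics/{n}.npy',c,allow_pickle=True)
    if n=='top': m=measure(c,roi); print(n,[ (k,np.round(m[k][0],4),round(m[k][1],4)) for k in('wheel','sil','foot')])
E
```

```text
10.9667 [0.53846416 0.4433221  0.21864559]
top [('wheel', array([ 0.5558, -0.0463,  0.1384]), np.float64(0.0005)), ('sil', array([ 0.5602, -0.045 ,  0.0671]), np.float64(0.0011)), ('foot', array([ 0.5594, -0.0465,  0.041 ]), np.float64(0.0017))]
```

View pics/p2_top.png

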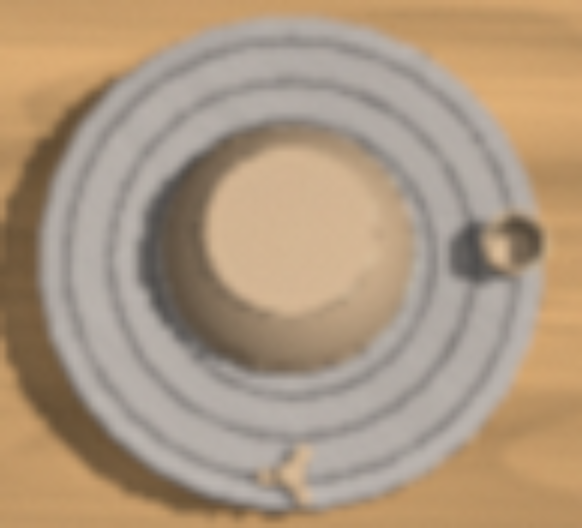

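```bash
cat > rect.py <<'E'
from h import *
def rect(c,ctr=(.556,-.0465),h=.15,n=600):
    src=np.array([[ctr[0]+a,ctr[1]+b,.05] for a,b in((h,h),(h,-h),(-h,-h),(-h,h))])
    H=cv2.getPerspectiveTransform(proj(c,src).astype(np.float32),np.float32([[0,0],[n,0],[n,n],[0,n]]))
    return cv2.warpPerspective(c['image'],H,(n,n),flags=cv2.INTER_CUBIC)
if __name__=='__main__':
    import sys
    for n in('top','scene'):
        c=np.load(f'pics/{n}.npy',allow_pickle=True).item(); r=rect(c)
        save(f'rect_{n}'+sys.argv[1],r)
E
python3 rect.py a
```

```text
(no output)
```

View pics/rect_topa.png

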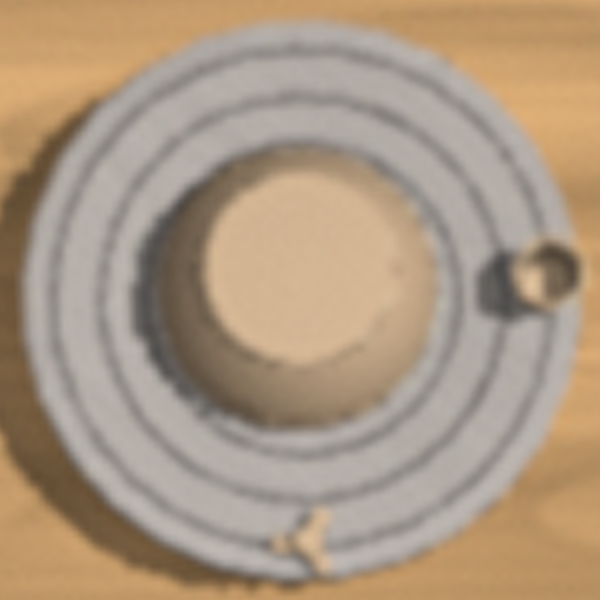

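View pics/rect_scenea.png

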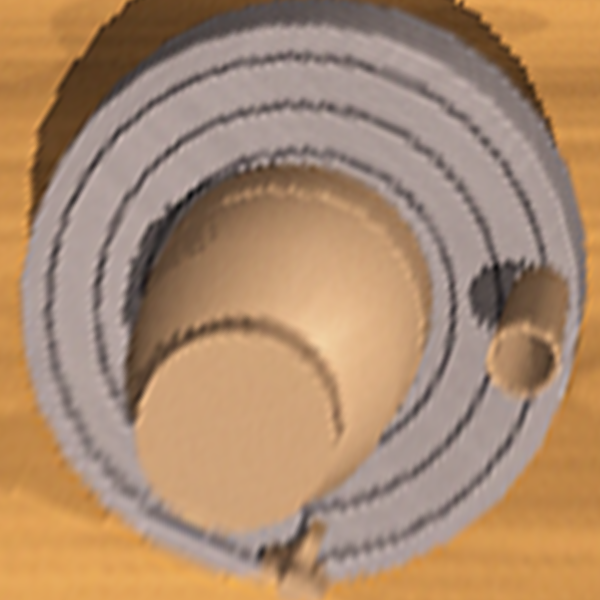

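```bash
cat > gap.py <<'E'
from rect import *
def gap(c,verbose=True,ctr=(.556,-.0465)):
    r=rect(c,ctr); hsv=cv2.cvtColor(r,cv2.COLOR_RGB2HSV).astype(np.float32)
    G=[];Bp=[];G2=[];tab=[]
    cx,cy=302,298
    for a in np.arange(0,360,4):
        t=np.radians(a); rr=np.arange(100,290,.5).astype(np.float32)
        mx=(cx+rr*np.cos(t)).astype(np.float32)[None];my=(cy+rr*np.sin(t)).astype(np.float32)[None]
        V=cv2.remap(hsv[...,2],mx,my,1)[0];S=cv2.remap(hsv[...,1],mx,my,1)[0]
        def groove(r0):
            w=(rr>r0-12)&(rr<r0+12); 
            if S[w].max()>40: return None
            V_=V[w]; base=np.median(V_)
            if base<125 or V_.min()>base-25 : return None
            wt=np.clip(base-10-V_,0,None); g=(wt*rr[w]).sum()/wt.sum()
            return g
        g=groove(158); g2=groove(204); g3=groove(252)
        i=np.where(S>45)[0]; i=i[rr[i]<175]
        b=rr[i[-1]] if len(i) else None
        pt=lambda q:(cx+q*np.cos(t),cy+q*np.sin(t))
        for q,R0 in((g,158),(g2,204),(g3,252)):
            if q: G.append((*pt(q),R0))
        if g and b and V[np.searchsorted(rr,b+4):np.searchsorted(rr,g-6)].min()>120: tab.append((a,(g-b)/2)); Bp.append(pt(b))
    G=np.array(G);Bp=np.array(Bp)
    f=least_squares(lambda q:np.hypot(G[:,0]-q[0],G[:,1]-q[1])-G[:,2]*q[2],[302,298,1],loss='soft_l1',f_scale=1).x
    fb=least_squares(lambda q:np.hypot(Bp[:,0]-q[0],Bp[:,1]-q[1])-140*f[2],[302,298],loss='soft_l1',f_scale=1).x
    off=np.array([-(fb[1]-f[1]),-(fb[0]-f[0])])/2
    print('groove ctr',f.round(3),len(G),'bowl',fb.round(1),'offset xy mm',off.round(2))
    print([(int(a),round(float(g),1)) for a,g in tab])
    wc=np.array([ctr[0]+(300-f[1])/2000,ctr[1]+(300-f[0])/2000]); return wc,off
if __name__=='__main__':
    for n in('top','scene'):
        c=np.load(f'pics/{n}.npy',allow_pickle=True).item(); print(n,gap(c))
E
python3 gap.py
```

```text
Traceback (most recent call last):
  File "gap.py", line 33, in <module>
    c=np.load(f'pics/{n}.npy',allow_pickle=True).item(); print(n,gap(c))
                                                                 ~~~^^^
  File "gap.py", line 26, in gap
    fb=least_squares(lambda q:np.hypot(Bp[:,0]-q[0],Bp[:,1]-q[1])-140*f[2],[302,298],loss='soft_l1',f_scale=1).x
       ~~~~~~~~~~~~~^^^^^^^^^^^^^^^^^^^^^^^^^^^^^^^^^^^^^^^^^^^^^^^^^^^^^^^^^^^^^^^^^^^^^^^^^^^^^^^^^^^^^^^^^^
  File "gap.py", line 26, in <lambda>
    fb=least_squares(lambda q:np.hypot(Bp[:,0]-q[0],Bp[:,1]-q[1])-140*f[2],[302,298],loss='soft_l1',f_scale=1).x
                                       ~~^^^^^
IndexError: too many indices for array: array is 1-dimensional, but 2 were indexed
```

```bash
sed -i 's/r0-12/r0-9/;s/r0+12/r0+9/;s/S\[w\].max()>40/np.median(S[w])>40/;s/and V\[np.search.*min()>120/and b<g-3/;s/S>45)/S>48)/' gap.py; sed -i 's/base-25/base-15/' gap.py; python3 gap.py
```

```text
groove ctr [301.29  297.785   0.958] 14 bowl [293.9 294.1] offset xy mm [1.86 3.69]
[(128, 7.7), (132, 7.6), (136, 7.8), (140, 7.1), (144, 7.0), (148, 6.5)]
top (array([ 0.55710729, -0.04714487]), array([1.8580647 , 3.68562919]))
groove ctr [299.133 304.408   0.993] 181 bowl [294.2 300.7] offset xy mm [1.83 2.46]
[(0, 10.4), (4, 10.5), (8, 11.1), (12, 9.9), (16, 10.9), (20, 11.0), (24, 11.2), (28, 10.7), (32, 9.9), (36, 8.9), (40, 8.9), (44, 6.8), (48, 6.1), (52, 4.6), (56, 3.2), (220, 3.6), (224, 3.8), (228, 4.0), (232, 4.4), (236, 4.2), (240, 4.6), (244, 5.2), (248, 5.3), (252, 5.6), (256, 6.2), (260, 6.8), (264, 6.6), (268, 7.7), (272, 7.8), (276, 7.2), (280, 8.1), (284, 8.3), (288, 7.8), (292, 8.3), (296, 8.7), (300, 9.6), (304, 9.1), (308, 9.3), (312, 9.8), (316, 9.6), (320, 10.4), (324, 9.6), (328, 10.3), (332, 10.3), (336, 10.4), (340, 10.5), (344, 9.8), (348, 10.2), (352, 10.2), (356, 10.2)]
scene (array([ 0.5537959, -0.0460663]), array([1.83003222, 2.4612321 ]))
```

```bash
sed -i 's/base-15/base-7/;s/base-10/base-3/;s/base<125/base<115/;s/def gap(c,/def gap(c,sec,/;s/and b<g-3/and b<g-3 and sec[0]<=a<=sec[1]/;s/f_scale=1)/f_scale=.5)/' gap.py; sed -i "s/for n in('top','scene')/for n,sec in(('top',(25,155)),('scene',(240,350)))/;s/gap(c))/gap(c,sec))/" gap.py; python3 gap.py
```

```text
groove ctr [302.058 298.297   0.986] 209 bowl [296.5 290.9] offset xy mm [3.69 2.76]
[(32, 12.2), (36, 12.8), (40, 13.6), (44, 13.7), (48, 13.0), (52, 12.3), (56, 12.4), (60, 13.0), (64, 13.0), (68, 13.7), (72, 13.6), (76, 12.7), (80, 13.2), (84, 13.5), (88, 13.7), (104, 12.4), (108, 11.0), (112, 10.9), (116, 11.1), (120, 11.3), (124, 9.0), (128, 8.1), (132, 7.9), (136, 8.1), (140, 7.3), (144, 7.1), (148, 6.6)]
top (array([ 0.55685131, -0.04752911]), array([3.69444381, 2.75899681]))
groove ctr [299.289 304.199   0.994] 189 bowl [293.3 300.3] offset xy mm [1.96 3.02]
[(240, 4.8), (244, 5.3), (248, 5.5), (252, 5.8), (256, 6.4), (260, 7.0), (264, 6.8), (268, 8.0), (272, 7.9), (276, 7.4), (280, 8.3), (284, 8.6), (288, 8.0), (292, 8.6), (296, 9.1), (300, 9.9), (304, 9.3), (308, 9.6), (312, 10.0), (316, 9.7), (320, 10.6), (324, 9.8), (328, 10.5), (332, 10.5), (336, 10.7), (340, 10.6), (344, 10.0), (348, 10.4)]
scene (array([ 0.55390028, -0.04614444]), array([1.95551454, 3.01628474]))
```

Both views agree: an offset of about (2.8, 2.9) mm, or 4 mm left along the same push line. I'll repeat the push 4 mm further.

```bash
cat > push2.py <<'E'
from gap import *
W=np.array([.5555,-.0475]); B=np.array([.5877,-.0130]); v=W-B; d=v/np.hypot(*v); o=orient(d)
e=W-d*.11; move_ptp([*e,.17],o); line_to([*e,.055],vel=.15); line_to([*(W-d*.086),.055],vel=.08)
r=line_to([*(W-d*.077),.055],vel=.02,f_stop=20); s=read_state(); print(r,s['time_s'],s['ee_pos'],s['ft_force'])
line_to([*(W-d*.1),.055],vel=.06); line_to([*(W-d*.11),.18],vel=.2)
move_gripper(0.)
q=np.array(read_state()['qpos']); q[0]+=.7; move_joints(q); print(read_state()['time_s'])
for n,sec in(('top',(25,155)),('scene',(240,350))):
    c=capture(n); np.save(f'pics/{n}.npy',c,allow_pickle=True); print(n,gap(c,sec))
    save('rect2_'+n,rect(c))
m=measure(np.load('pics/top.npy',allow_pickle=True).item(),(215,312,138,226)); print([ (k,np.round(m[k][0],4)) for k in('wheel','sil','foot')])
E
python3 push2.py
```

```text
False 14.6 [0.60823381 0.00883965 0.0550614 ] [ 2.16092748  1.88717319 -0.04885877]
17.9833
groove ctr [302.118 298.138   0.986] 200 bowl [303.  296.5] offset xy mm [ 0.83 -0.42]
[(36, 8.3), (40, 8.5), (44, 8.9), (48, 8.5), (52, 8.3), (56, 9.2), (60, 9.5), (64, 10.0), (68, 9.6), (72, 9.9), (76, 9.2), (88, 11.0), (92, 10.9), (100, 9.6), (104, 9.9), (108, 9.4), (120, 8.1), (124, 7.6), (128, 7.6), (132, 8.1), (136, 7.9), (140, 8.0), (144, 7.4), (148, 7.9), (152, 8.1)]
top (array([ 0.55693091, -0.0475592 ]), array([ 0.83481095, -0.41981407]))
groove ctr [299.323 304.202   0.994] 189 bowl [299.1 305.8] offset xy mm [-0.78  0.14]
[(240, 8.1), (244, 8.4), (248, 9.7), (252, 9.5), (256, 8.9), (260, 10.5), (264, 9.8), (268, 9.3), (272, 10.7), (276, 9.5), (280, 10.1), (284, 10.3), (288, 10.4), (292, 10.0), (296, 9.8), (300, 10.5), (304, 10.3), (308, 9.6), (312, 10.1), (316, 10.2), (320, 8.8), (324, 9.8), (328, 9.3), (332, 8.9), (336, 8.7), (340, 9.2), (344, 8.7), (348, 8.3)]
scene (array([ 0.55389914, -0.04616141]), array([-0.78270058,  0.13609512]))
[('wheel', array([ 0.5557, -0.0463,  0.1384])), ('sil', array([ 0.5573, -0.0477,  0.0669])), ('foot', array([ 0.5575, -0.0494,  0.042 ]))]
```

Both views now put the bowl within about 1 mm of centre, and the fingers are off it. Next: press with shut fingertips, gently.

```bash
cat > press.py <<'E'
from h import *
C=[.5557,-.0472]; W=np.array([.5555,-.0475]); B=np.array([.5877,-.0130]); o=orient(W-B)
move_ptp([*C,.2],o); line_to([*C,.125],vel=.12); sleep(.2)
f0=read_state(); print(f0['time_s'],f0['ft_force'],f0['finger_gap'])
r=line_to([*C,.098],vel=.01,f_stop=5); 
for _ in range(3):
    s=read_state(); print(r,s['time_s'],s['ee_pos'],s['ft_force']); sleep(.15)
c=capture('scene'); np.save('pics/scene.npy',c,allow_pickle=True); cv2.imwrite('pics/press.png',cv2.resize(c['image'][120:280,180:380],None,fx=3.7,fy=3.7)[:,:,::-1])
E
python3 press.py
```

```text
20.8333 [-0.48547102 -0.73514206 -0.38138996] 0.002286878971116179
True 22.6417 [ 0.55571107 -0.04722063  0.10506589] [-1.2501929  -1.03318494  5.12302865]
True 22.7917 [ 0.5557415  -0.04721589  0.10508255] [-0.43760496 -0.16339916  4.76841813]
True 22.9417 [ 0.55570761 -0.04719777  0.10507842] [-0.75852539  0.23402975  5.39896098]
```

View pics/press.png

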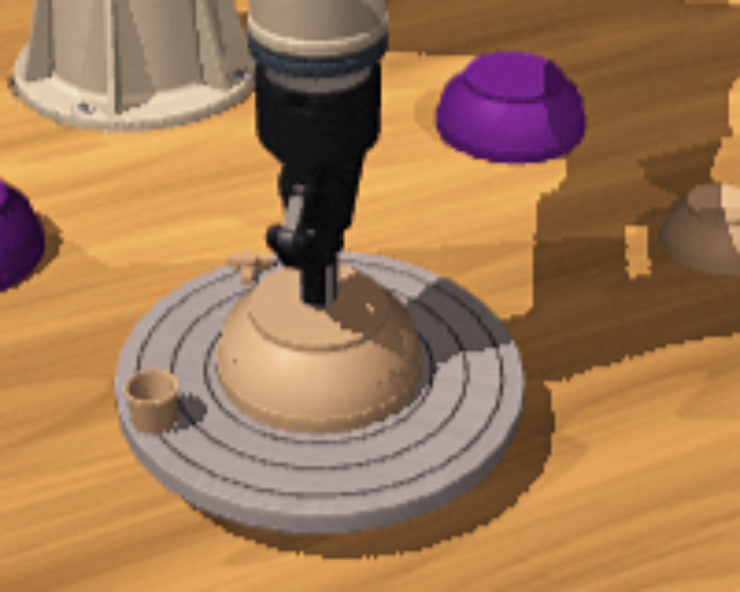

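Fingertips at (318,300) are pressing the middle of the foot at about 5 N. The bowl sits evenly inside the groove, and the cup and stilt are where they stood. I'll firm it up slightly for margin, check, and hand in.

```bash
python3 - <<'E'
from gap import *
p=read_state()['ee_pos']; r=line_to([.5557,-.0472,.101],vel=.006,f_stop=3.5)
for _ in range(4):
    sleep(.2); s=read_state(); print(r,s['time_s'],s['ee_pos'].round(4),s['ft_force'].round(2))
c=capture('scene'); print(gap(c,(240,350)))
E
```

```text
True 23.5583 [ 0.5557 -0.0472  0.1051] [-0.27  0.47  4.96]
True 23.7583 [ 0.5557 -0.0472  0.1051] [-0.61 -0.34  5.99]
True 23.9583 [ 0.5557 -0.0472  0.1051] [-0.44 -0.18  5.18]
True 24.1583 [ 0.5558 -0.0472  0.1051] [-1.31  0.54  5.46]
groove ctr [299.594 304.017   0.993] 168 bowl [299.  305.6] offset xy mm [-0.82  0.27]
[(240, 8.4), (244, 8.4), (248, 9.8), (252, 9.5), (256, 9.2), (260, 10.5), (264, 9.8), (268, 9.2), (272, 10.4), (276, 9.7), (280, 10.0), (284, 10.3), (288, 10.7), (292, 10.0), (296, 10.0), (300, 10.6), (304, 10.3), (308, 9.6), (312, 9.9), (316, 10.2), (320, 8.6), (324, 9.8), (328, 9.0), (332, 8.7), (336, 9.0), (340, 9.2), (344, 8.7), (348, 8.6)]
(array([ 0.55399155, -0.04629694]), array([-0.81567099,  0.27349718]))
```

```bash
python3 - <<'E'
from gap import *
z=read_state()['ee_pos'][2]
for k in range(6):
    r=line_to([.5557,-.0472,z-.0003*(k+1)],vel=.003,f_stop=6); sleep(.25)
    f=[]
    for _ in range(4): f.append(read_state()['ft_force'][2]); sleep(.03)
    s=read_state(); print(k,r,s['time_s'],s['ee_pos'].round(5),np.mean(f).round(2))
    if np.mean(f)>8: break
E
```

```text
0 False 24.9167 [ 0.55576 -0.04721  0.10509] 6.41
1 False 25.55 [ 0.55576 -0.04722  0.10506] 9.2
```

```bash
python3 - <<'E'
from gap import *
sleep(.6); print(read_state()['ft_force'])
c=capture('scene'); print(gap(c,(240,350))[1]); print(sign_off(), read_state()['time_s'])
E
```

```text
[-2.53752454  1.22090512  9.60897384]
groove ctr [299.626 303.968   0.993] 168 bowl [298.9 305.5] offset xy mm [-0.79  0.35]
[(240, 8.4), (244, 8.4), (248, 9.7), (252, 9.6), (256, 8.9), (260, 10.5), (264, 9.8), (268, 9.3), (272, 10.4), (276, 9.5), (280, 10.1), (284, 10.2), (288, 10.3), (292, 9.7), (296, 10.2), (300, 10.6), (304, 10.3), (308, 9.8), (312, 10.3), (316, 10.2), (320, 8.9), (324, 9.6), (328, 9.2), (332, 9.0), (336, 8.6), (340, 9.2), (344, 9.0), (348, 8.6)]
[-0.79082979  0.35201542]
the job is handed in; nothing more can be done
the job is handed in; nothing more can be done
```

I centred the bowl on the wheel, and the job was handed in at about 26 s with the shut fingertips holding its foot down at about 9.6 N. I nudged it there in two pushes with the open fingers against its rim, about 3 N sideways and no grip. After the second push I took the fingers off it before pressing.

- **Centring:** the last scene view puts the bowl about 0.9 mm off centre. The top view, taken before pressing, gave about 0.9 mm too. The two views disagree by about 1.6 mm along x, which is within the calibration error and well inside the 6 mm limit. In the top view, rougher fits of the bowl's whole outline and its foot put it about 2 and 3.5 mm off. I trusted the groove gaps instead, because those fits depend on the height assumed for each edge.
- **Pressing:** the fingertips are on the middle of the foot. My first try at firming the push up from 5 N stopped without raising the force, so I used smaller steps.
- **Other pieces:** the test cup and stilt looked unmoved in the pictures. I did not measure them or the pieces on the table again.

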